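Load a battery pack into the test dock against its switch lever

TASK

Take the long battery pack out of the wooden cradle by its free nose end, lay it flat on the rubber mat and let go, then take it again by its tail end, because the dock's cheeks leave only the tail free. Load it nose first into the test dock, whose nest is clamped a little differently each time so that its end stops must be felt for: the nose must push the hinged switch lever back, and the pack must then drop down behind the low lip at the dock's entry so that it lies flat on the dock floor and keeps the lever pressed by itself. Let go, and leave the other things on the bench where they are.

Things in the scene. Friction and masses are not known exactly. Their poses are not given: they have to be found in the camera images.
- pack_center (a point): Centre, half-way up, of the long black battery pack: 150 long, 50 wide, 44 mm high, 0.3 to 0.65 kg. x axis from tail to nose, z up. Body 50 mm wide from 75 mm behind the centre (tail) to 51 mm ahead, where two square shoulders leave a nose 36 mm wide, 24 long, same height. Brass strips on the nose's top, three grey ribs on the tail's. Starts in the cradle.
- pack_nose (a point): Middle of the pack's nose face, half-way up: 75 mm ahead (+x) of pack_center.
- cradle: Fixed plywood cradle, open above; origin on the bench below the stored pack's centre (which may be up to 4 mm ahead), x axis towards its nose. Floor 8 mm above the bench. Walls (tops 44 mm above the bench, 3 mm from the pack) enclose the tail half, x = -88 to -1 mm, y to +-42; the front half can be gripped from above, e.g. 25 mm ahead of the centre. Lift straight up 45 mm to clear.
- mat: Fixed black rubber mat, 200 (x) x 150 (y) x 3 mm thick, origin under its middle: where the pack is laid down for the second grasp, its centre over the mat.
- dock: Fixed test dock: grey base plate x = -107 to 129, y = -67 to 67 mm; x axis = the way the pack goes in, nose to +x; origin on the bench. On it an aluminium nest (floor, lip, cheeks, stops, lever) is clamped somewhere between 12 mm behind and 12 mm ahead (+-x) of its middle setting; the setting differs each time and is NOT reported: find it by touch or by eye. Highest point 57 mm above the bench.
- dock_floor (a point): Where the seated pack's centre lies at the nest's middle setting, on the nest floor, 12 mm above the bench, above the dock origin. All nest sizes are from here, for the middle setting. Two guide cheeks x = -15 to 45 mm, inner faces y = +-28 mm (3 mm from the pack), upright to 32 mm above the floor, flared outwards to 45. The pack's tail behind them stays free, e.g. to grip 50 mm behind its centre.
- dock_entry (a point): Lip across the nest's entry, at the middle setting, floor height: x = -87 to -77 mm, 44 wide, 9 mm high. Pack's tail must drop ahead of it; the lever's spring then holds it there. Rigid stops for the pack's shoulders, 20 mm high, front faces x = 54 mm: met with the pack's centre at x = +3; so 5 mm of play. Push in with the underside 10 to 15 mm above the floor, ease back 2 to 3 mm, lower.
- switch_lever (a joint): Lever angle (rad): 0 at rest, leaning to the entry, up to 0.66 as the nose pushes it to +x; 0.44 to 0.56 seated, switch on above 0.38. Spring: 1.2 N at the roller at rest, 3 N pressed. Swings level; pivot at nest x = 92, y = 46, 50 mm arm, 7 mm white roller, 25 to 40 mm above the floor; the nose meets it with the pack's centre at nest x = -21. Coming straight down puts the nose on top of it.
- spare: Shorter battery pack of the same make, 104 x 50 x 44 mm, not to be used: a bystander; origin under its middle.
- tape: Roll of tape, 90 mm across, 24 mm high, bystander.
- driver: Screwdriver, 170 mm long, lying on the bench, bystander.
- mug: Mug, 80 mm across, 90 mm high, bystander.
- jar: White jar, 66 mm across, 90 mm high, bystander.
- carton: Cardboard carton, 110 x 80 x 50 mm, bystander.
- wrench: Wrench, 150 mm long, lying on the bench, bystander.
Mind the look-alikes: they are no part of the job. What is shaped like the part that bears pack_center but pink or red is not meant.

How it is judged:
By the outcome, as a careful person would: the job done as asked, in the order asked, and still so for the second after the job is handed in, with the robot touching nothing.
It also fails if it takes over 62 s, if anything falls off the work surface, if the arm or the gripper's body presses on something with over 40 N, if the wrist force passes 120 N, or if a joint passes its speed limit or range.

ROBOT

A 7-joint arm with a two-finger parallel gripper is mounted at the origin on the work surface. World frame = base frame: x ahead of the robot, y to its left, z up, the work surface at z = 0. Lengths are in m, angles in rad, forces in N, time in s.
With the tool pointing down it reaches from about 0.425 to 0.875 m from the base axis. Payload 4.7 kg.
Tool frame: the origin (TCP) lies on the centre line of the jaws, within the pads' length; the fingertips stand ahead of it and the grasp point (between the pads) lies 2 mm behind it (nose_length is the z of the fingertips in the tool frame, in m); z points along the fingers, y is the line along which they close (so a half turn about z gives the same grasp; the last joint's range is limited). The gripper opens to 87 mm and grips with 3 to 60 N. Pads are 19 mm wide; open, the fingers measure 117 mm over their backs; the gripper's body (75 mm by 190 mm) begins 51 mm behind the grasp point.
Start: joints at [1.129, 0.321, -0.07, 1.45, 0.023, 1.371, -0.057], TCP at [0.286, -0.584, 0.24] pointing down, gripper open.
Joint ranges: [-2.86, 2.86], [-0.3, 2.09], [-1.38, 1.24], [0.06, 2.45], [-1.56, 4.7], [0.09, 2.05], [-2.69, 2.69]. Speed limits (rad/s): [2.57, 2.57, 3.14, 3.14, 3.14, 3.14, 3.14].

INTERFACE

Orientations are given as a rotation vector (axis times angle).
In Python, from bench import * gives the robot as it stands.
- The arm moves only by the tool send_rows, never from a script. Its arguments are lists of equal length, an entry for each row: "xyz": the shift along the tool's x, y, z in mm, a list of three; "dr": the turn, a rotation vector about the tool's x, y, z in rad, a list of three. A call has exactly 10 rows; each row is the pose to reach, as a shift and turn from the pose commanded when the call began, along the tool's axes at that moment; what a row does not reach only later rows make up. A row lasts 1/12 s, in which the tool goes at most 41.7 mm and 7.16 degrees, less where a joint would pass 70% of its speed; a pose out of reach is approached as far as the arm can. A call with a gripper value outside its range is refused whole. "jaw" is the finger opening in mm, from 0 to 87, set as the call begins (left out, the last holds). The fingers move at their own pace and stop on an object; "grip_force" is the grip in N (left out, the last holds). Time passes only in rows, so rows that repeat a pose let the fingers close, or fill a call up. It gives the time, the measured TCP pose, the force, the opening and the grip force at its end, in the units of the state.
- get_state(): the state, without advancing time (a new reading comes with each control period).
- get_image(name): name is "side" or "top" or "wrist"; returns the picture (420x560x3 uint8, red, green, blue); there is no depth.
- calibration(name): a dict with "vfov" (degrees; the focal length in pixels is half the picture's height over the tangent of half this angle, whatever the lens; pixels are square), "cx", "cy" (the principal point, pixels), "rvec" (rotation vector, rad) and "tvec" (3), from world to camera coordinates, as OpenCV has them; the wrist camera has in their place "hand_eye" (4x4, takes a point from camera to tool coordinates, whose origin is the TCP and whose axes are the flange's). Camera axes: x right, y down, z forward; pixel columns grow to the right and rows downward; lengths in m; the calibration is good to about 2 mm. A picture is of the moment at which its call begins: read the wrist's pose just before it. calibration takes no time and is no camera call.
- close_job(): hands the job in; it is judged then, once.
The state is a dict: "time": time; "joint_positions": joint angles; "qd": joint speeds; "joint_torque": joint torques, N m; "position": TCP position; "tool_rot": TCP orientation; "ft_force": force on the tool from outside, world axes, zero at the start; "torque": the same for the moment, N m; "grip_width": opening from 0.0 (shut) to 1.0 (fully open); "grip_force": force on a finger pad.
Only numpy, scipy, OpenCV 4.12 (cv2) and the standard library are available. Lean on these libraries where they do the work, as an engineer would, in place of code of your own. Each camera call takes 0.05 s, during which the arm holds its last target. There are 200 camera calls.

## Working session

There is one attempt and no reset: what is moved stays moved. The work goes in short steps, Python scripts to look and compute and a tool call to move; the robot and the scene stay as the last step left them, time stands still between calls to the robot, and variables do not carry over. Pictures are saved under pics/ and viewed, at most 10 in all, crops included, and the job is handed in when it is done.

Besides the shell and the picture viewer there is one more tool, called after "Request:" as a command line: name --argument value ..., lists and objects as JSON in quotes. send_rows: Moves the arm, as the interface text tells. Its arguments: {"type":"object","properties":{"xyz":{"type":"array"},"dr":{"type":"array"},"jaw":{"type":"number"},"grip_force":{"type":"number"}},"required":["xyz","dr"]}

```bash
ls; mkdir -p pics; python3 - <<'E'
from bench import *
import cv2
for n in ("side","top"):
    cv2.imwrite(f"pics/{n}0.png",cv2.cvtColor(get_image(n),cv2.COLOR_RGB2BGR)); print(n,calibration(n))
print(calibration("wrist")); s=get_state(); print(s)
try: print(nose_length)
except Exception as e: print(e)
E
```

```text
pics
side {'vfov': 50.61408212404636, 'cx': 273.26930749606476, 'cy': 211.18973582643378, 'rvec': array([ 0.98421303, -2.43873932,  1.08866128]), 'tvec': array([0.41741435, 0.31864087, 1.16416588])}
top {'vfov': 45.27902202087895, 'cx': 276.52195413570087, 'cy': 210.97343676156348, 'rvec': array([ 2.16421853, -2.16195071,  0.09975086]), 'tvec': array([0.01877143, 0.57848738, 1.52510447])}
{'vfov': 60.0592266125001, 'cx': 279.2288976429039, 'cy': 209.32791311090492, 'hand_eye': array([[-3.56500926e-04, -9.57037279e-01, -2.89964687e-01,
         8.10374603e-02],
       [ 9.99999714e-01, -1.47910975e-04, -7.41278221e-04,
         4.79567341e-04],
       [ 6.66541932e-04, -2.89964868e-01,  9.57037058e-01,
        -1.46132714e-01],
       [ 0.00000000e+00,  0.00000000e+00,  0.00000000e+00,
         1.00000000e+00]])}
{'time': 0.1, 'joint_positions': array([ 1.12913265,  0.32173045, -0.07007858,  1.45158256,  0.02264378,
        1.37080819, -0.05690788]), 'qd': array([-0.00050482, -0.00440598, -0.00066522, -0.00387462, -0.00147562,
        0.00099353, -0.00125431]), 'joint_torque': array([ 6.95638046e-04, -4.92574418e+01, -4.05272003e-01, -3.13399243e+01,
       -6.40103244e-02,  3.95380938e-02,  1.24321919e-04]), 'position': array([ 0.28582439, -0.58324752,  0.23856796]), 'tool_rot': array([-3.05874774e+00, -7.09392688e-01,  8.30732223e-04]), 'ft_force': array([-0.45210745,  0.92324576, -0.30385417]), 'torque': array([0.01421294, 0.05203296, 0.03609761]), 'grip_force': 0.0, 'grip_width': 1.0034858197492977}
0.017
```

View pics/top0.png

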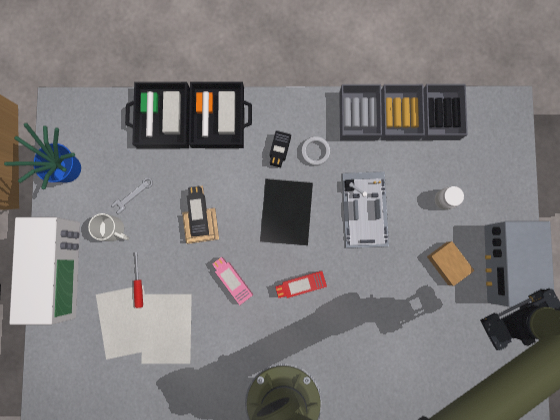

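View pics/side0.png

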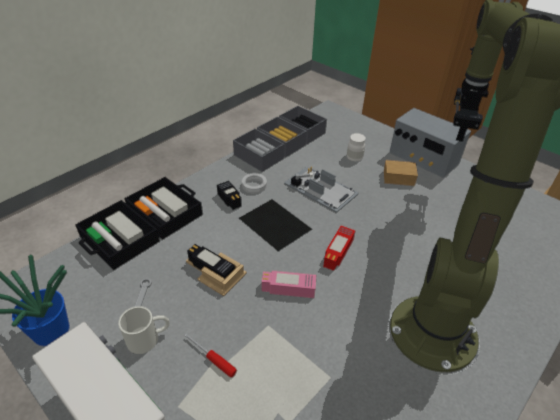

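The top view shows these candidates:
- long black pack in the cradle at (196,210)
- shorter black spare at (279,148)
- pink at (232,280)
- red at (301,285)

I choose (196,210), which is black, long and in the cradle, with its nose (brass) towards image up. The mat is at (287,212) and the dock at (365,210), with its lever end up. Next is a close crop.

```bash
cat > h.py <<'E'
from bench import *
import cv2, numpy as np
from scipy.spatial.transform import Rotation as R
def K(c): 
    f=210/np.tan(np.radians(c["vfov"]/2)); return f,c["cx"],c["cy"]
def world(name,uv,z,st=None):
    c=calibration(name); f,cx,cy=K(c)
    d=np.c_[(np.array(uv,float)-[cx,cy])/f,np.ones(len(uv))]
    if name=="wrist":
        H=c["hand_eye"]; Rt=R.from_rotvec(st["tool_rot"]).as_matrix()
        o=st["position"]+Rt@H[:3,3]; d=d@(Rt@H[:3,:3]).T
    else:
        Rc=R.from_rotvec(c["rvec"]).as_matrix(); o=-Rc.T@c["tvec"]; d=d@Rc
    return o+d*((np.atleast_1d(z)-o[2])/d[:,2])[:,None]
def save(name,img,box=None,s=1):
    if box: img=img[box[1]:box[3],box[0]:box[2]]
    img=cv2.resize(img,None,fx=s,fy=s,interpolation=cv2.INTER_CUBIC)
    cv2.imwrite("pics/"+name,cv2.cvtColor(img,cv2.COLOR_RGB2BGR)); 
def tool(st,p):  # world point -> tool mm
    return R.from_rotvec(st["tool_rot"]).as_matrix().T@(np.array(p)-st["position"])*1000
E
python3 - <<'E'
from h import *
im=get_image("top")
a=cv2.resize(im[165:255,170:230],None,fx=6,fy=6,interpolation=cv2.INTER_CUBIC)
b=cv2.resize(im[165:255,335:397],None,fx=6,fy=6,interpolation=cv2.INTER_CUBIC)
save("crop1.png",np.hstack([a,b]))
m=(im.max(2)<30).astype(np.uint8); m[:175]=0;m[250:]=0;m[:,:255]=0;m[:,320:]=0
c=max(cv2.findContours(m,0,2)[0],key=cv2.contourArea)
bx=cv2.boxPoints(cv2.minAreaRect(c)); print(bx); w=world("top",bx,.003); print(w,w.mean(0))
E
```

```text
Traceback (most recent call last):
ValueError: max() iterable argument is empty
```

View pics/crop1.png

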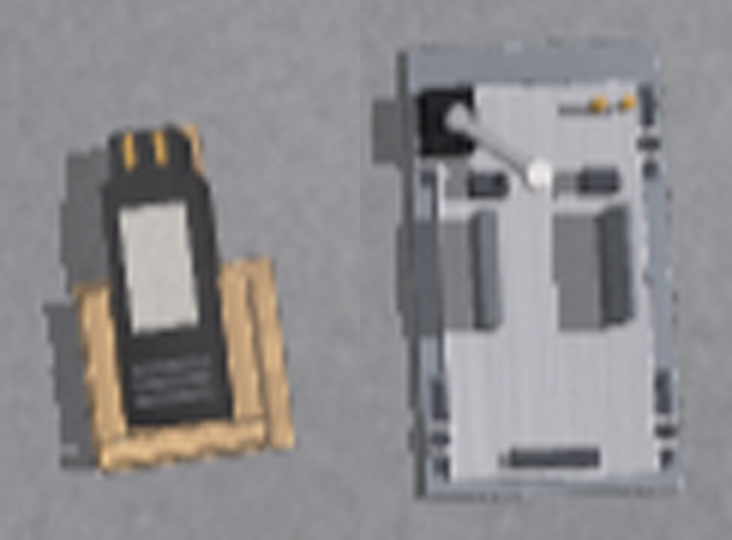

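The crop confirms the long pack: nose with two brass strips at crop (147,130), tail at (180,420). The dock's lever is at the top with its roller at (540,172), the lip is at (550,458), and the base corners are near (405,50), (658,45), (683,487) and (418,497).

```bash
python3 - <<'E'
from h import *
A=lambda l:[(170+(x+.5)/6-.5,165+(y+.5)/6-.5) for x,y in l]
B=lambda l:[(335+(x-360+.5)/6-.5,165+(y+.5)/6-.5) for x,y in l]
p=world("top",A([(110,133),(182,127),(127,425),(233,414)]),.052)
n=(p[0]+p[1])/2;t=(p[2]+p[3])/2;print("pack nose,tail",n,t,"len",np.linalg.norm(n-t),"c",(n+t)/2,"yaw",np.arctan2(*(n-t)[1::-1]))
d=world("top",B([(405,50),(658,45),(683,487),(418,497)]),.006)
f=(d[0]+d[1])/2;r=(d[2]+d[3])/2;u=(f-r);L=np.linalg.norm(u);u/=L;yaw=np.arctan2(u[1],u[0]);print("dock len",L,"w",np.linalg.norm(d[0]-d[1]),np.linalg.norm(d[3]-d[2]),"yaw",yaw)
o=(f+r)/2-u*.011;print("dock o",o)
v=np.array([-u[1],u[0],0])
q=np.vstack([world("top",B([(500,450),(600,450),(505,467),(600,467)]),.021),world("top",B([(457,118),(540,172)]),[.055,.050]),world("top",B([(487,210),(487,328),(615,208),(615,327)]),.057)])
for w in q: print(np.round([(w-o)@u*1000,(w-o)@v*1000],1))
im=get_image("top"); m=(im.max(2)<60).astype(np.uint8); m[:175]=0;m[250:]=0;m[:,:255]=0;m[:,320:]=0
c=max(cv2.findContours(m,0,2)[0],key=cv2.contourArea)
bx=cv2.boxPoints(cv2.minAreaRect(c)); w=world("top",bx,.003); print(w,w.mean(0))
s=get_state();print(R.from_rotvec(s["tool_rot"]).as_matrix().round(3))
E
```

```text
pack nose,tail [0.65227155 0.272523   0.052     ] [0.50428995 0.2525432  0.052     ] len 0.14932429989157872 c [0.57828075 0.2625331  0.052     ] yaw 0.13420389837438249
dock len 0.23337790214203707 w 0.13287402297819467 0.13717734945940357 yaw 0.026021402922369225
dock o [ 0.5754894  -0.25686837  0.006     ]
[-84.   27.5]
[-85.2 -23.8]
[-92.7  25.3]
[-93.9 -23.4]
[83.7 47.5]
[55.6  5.7]
[36.  34.5]
[-23.9  36.9]
[ 35.3 -30.2]
[-25.  -27.5]
[[ 0.48772494  0.07134902  0.003     ]
 [ 0.68346649  0.05600143  0.003     ]
 [ 0.67086487 -0.09308015  0.003     ]
 [ 0.47564108 -0.0758919   0.003     ]] [ 0.57942435 -0.0104054   0.003     ]
[[ 0.898  0.44  -0.001]
 [ 0.44  -0.898  0.001]
 [-0.    -0.001 -1.   ]]
```

Request:
send_rows --xyz '[[658,-623,40],[658,-623,40],[658,-623,40],[658,-623,40],[658,-623,40],[658,-623,40],[658,-623,40],[658,-623,40],[658,-623,40],[658,-623,40]]' --dr '[[0,0,0.322],[0,0,0.322],[0,0,0.322],[0,0,0.322],[0,0,0.322],[0,0,0.322],[0,0,0.322],[0,0,0.322],[0,0,0.322],[0,0,0.322]]' --jaw 87

```text
time: 1.03
position: [0.4317, -0.1916, 0.2212]
tool_rot: [3.134, 0.21, 0.0]
ft_force: [0.7, -0.7, 0.3]
grip_width: 1.001
grip_force: 0.0
```

```bash
cat >> h.py <<'E'
def plan(x,y,z,yaw):
    s=get_state(); M=R.from_rotvec(s["tool_rot"])
    T=R.from_matrix(np.array([[np.cos(yaw),np.sin(yaw),0],[np.sin(yaw),-np.cos(yaw),0],[0,0,-1]]))
    print("t",round(s["time"],2),"pos",(s["position"]*1000).round(1),"F",s["ft_force"].round(1),"w",round(s["grip_width"]*87,1))
    print("shift",tool(s,[x,y,z]).round(1),"dr",(M.inv()*T).as_rotvec().round(4))
E
python3 -c "
from h import *
plan(.603,.266,.2,.134)"
```

```text
t 1.03 pos [ 431.7 -191.6  221.2] F [ 0.7 -0.7  0.3] w 87.1
shift [ 230.8 -430.7   20.9] dr [ 0.0007 -0.0002 -0.0003]
```

Request:
send_rows --xyz '[[231,-431,21],[231,-431,21],[231,-431,21],[231,-431,21],[231,-431,21],[231,-431,21],[231,-431,21],[231,-431,21],[231,-431,21],[231,-431,21]]' --dr '[[0,0,0],[0,0,0],[0,0,0],[0,0,0],[0,0,0],[0,0,0],[0,0,0],[0,0,0],[0,0,0],[0,0,0]]'

```text
time: 1.87
position: [0.5779, 0.1978, 0.203]
tool_rot: [3.134, 0.209, 0.0]
ft_force: [0.9, -0.3, 0.8]
grip_width: 0.999
grip_force: 0.0
```

```bash
python3 -c "
from h import *
s=get_state();save('w1.png',get_image('wrist'))
plan(.603,.266,.2,.134)"
```

```text
t 1.92 pos [577.8 208.5 202.1] F [1.7 8.6 2.3] w 86.6
shift [ 33.1 -53.3   2.6] dr [-0.0092 -0.0014  0.0088]
```

View pics/w1.png

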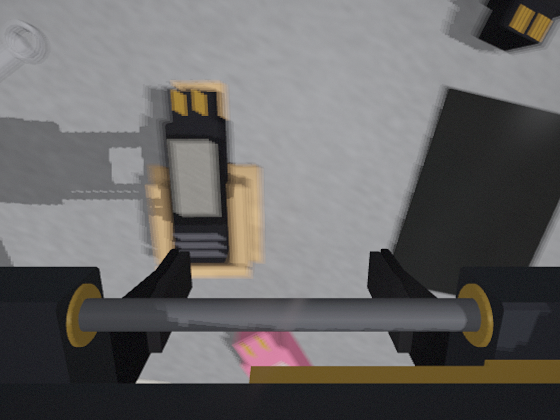

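The wrist view, blurred by motion, shows the pack's nose at (193,89) and its tail at (201,262). The mat is on the right and the pink look-alike is below.

Request:
send_rows --xyz '[[18,-30,10],[34,-64,20],[34,-64,40],[34,-64,40],[34,-64,40],[34,-64,40],[34,-64,40],[34,-64,40],[34,-64,40],[34,-64,40]]' --dr '[[0,0,0],[0,0,0],[0,0,0],[0,0,0],[0,0,0],[0,0,0],[0,0,0],[0,0,0],[0,0,0],[0,0,0]]'

```text
time: 2.75
position: [0.6031, 0.2636, 0.1641]
tool_rot: [3.135, 0.209, 0.002]
ft_force: [0.1, -0.8, 0.4]
grip_width: 1.001
grip_force: 0.0
```

```bash
python3 -c "
from h import *
s=get_state();save('w2.png',get_image('wrist'))
plan(.603,.266,.035,.134)"
```

```text
t 2.8 pos [602.9 263.8 163.9] F [-0.8  0.3 -0.4] w 87.0
shift [  0.3  -2.2 128.9] dr [ 0.0002 -0.0009 -0.0008]
```

View pics/w2.png

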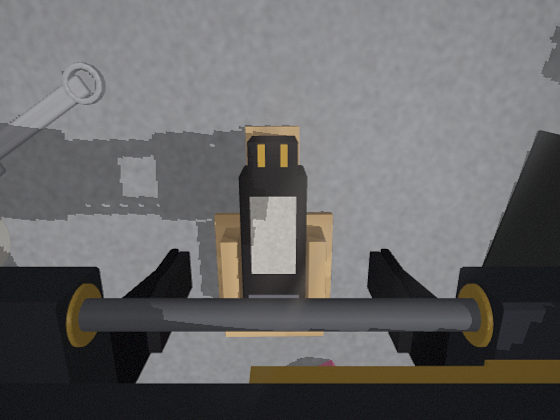

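Stationary view: nose edge mid (273,137), shoulders (240,172) and (306,172), pack parallel to the tool's x axis.

```bash
python3 -c "
from h import *
s=get_state()
p=world('wrist',[(248,137),(298,137),(240,172),(306,172),(250,274),(296,274)],.052,s)
print(p.round(4)); print([tool(s,q).round(1) for q in p])"
```

```text
[[0.6554 0.293  0.052 ]
 [0.66   0.2583 0.052 ]
 [0.6299 0.296  0.052 ]
 [0.6362 0.2489 0.052 ]
 [0.5503 0.28   0.052 ]
 [0.5551 0.2442 0.052 ]]
[array([ 55.8, -22. , 112. ]), array([ 55.8,  13. , 112. ]), array([ 31. , -28.3, 111.9]), array([ 31. ,  19.2, 111.9]), array([-50.1, -23.1, 111.9]), array([-50.1,  13. , 111.9])]
```

Request:
send_rows --xyz '[[6,-4.5,30],[6,-4.5,65],[6,-4.5,95],[6,-4.5,115],[6,-4.5,124],[6,-4.5,129],[6,-4.5,129],[6,-4.5,129],[6,-4.5,129],[6,-4.5,129]]' --dr '[[0,0,0],[0,0,0],[0,0,0],[0,0,0],[0,0,0],[0,0,0],[0,0,0],[0,0,0],[0,0,0],[0,0,0]]'

```text
time: 3.63
position: [0.609, 0.27, 0.036]
tool_rot: [-3.134, -0.21, -0.004]
ft_force: [0.8, -0.2, 0.1]
grip_width: 1.0
grip_force: 0.0
```

Request:
send_rows --xyz '[[0,0,0],[0,0,0],[0,0,0],[0,0,0],[0,0,0],[0,0,0],[0,0,0],[0,0,0],[0,0,0],[0,0,0]]' --dr '[[0,0,0],[0,0,0],[0,0,0],[0,0,0],[0,0,0],[0,0,0],[0,0,0],[0,0,0],[0,0,0],[0,0,0]]' --jaw 35 --grip_force 55

```text
time: 4.47
position: [0.608, 0.2693, 0.0342]
tool_rot: [3.134, 0.21, -0.0]
ft_force: [0.3, -0.3, -0.1]
grip_width: 0.572
grip_force: 55.0
```

Request:
send_rows --xyz '[[0,0,-8],[0,0,-20],[0,0,-36],[0,0,-54],[0,0,-70],[0,0,-80],[0,0,-80],[0,0,-80],[0,0,-80],[0,0,-80]]' --dr '[[0,0,0],[0,0,0],[0,0,0],[0,0,0],[0,0,0],[0,0,0],[0,0,0],[0,0,0],[0,0,0],[0,0,0]]'

```text
time: 5.3
position: [0.6072, 0.2689, 0.1128]
tool_rot: [3.134, 0.21, -0.004]
ft_force: [-0.6, -0.2, -4.3]
grip_width: 0.572
grip_force: 55.0
```

```bash
python3 -c "
from h import *
plan(.604,-.010,.075,.03)"
```

```text
t 5.3 pos [607.2 268.9 112.8] F [-0.6 -0.2 -4.3] w 49.7
shift [-40.2 275.9  38.1] dr [0.0009 0.0024 0.1038]
```

Request:
send_rows --xyz '[[-3,18,0],[-8,50,4],[-13,88,8],[-19,128,14],[-25,168,20],[-30,206,27],[-35,240,33],[-38,262,37],[-40,276,38],[-40,276,38]]' --dr '[[0,0,0.01],[0,0,0.02],[0,0,0.04],[0,0,0.05],[0,0,0.07],[0,0,0.08],[0,0,0.09],[0,0,0.1],[0,0,0.104],[0,0,0.104]]'

```text
time: 6.13
position: [0.6044, -0.0145, 0.0749]
tool_rot: [3.139, 0.037, -0.004]
ft_force: [-0.1, -1.2, -4.8]
grip_width: 0.572
grip_force: 55.0
```

Request:
send_rows --xyz '[[0,0,8],[0,0,20],[0,0,30],[0,0,37],[0,0,41],[0,0,43],[0,0,44.5],[0,0,45],[0,0,45],[0,0,45]]' --dr '[[0,0,0],[0,0,0],[0,0,0],[0,0,0],[0,0,0],[0,0,0],[0,0,0],[0,0,0],[0,0,0],[0,0,0]]'

```text
time: 6.97
position: [0.6055, -0.0095, 0.0317]
tool_rot: [3.141, 0.047, 0.001]
ft_force: [0.5, -0.2, -3.9]
grip_width: 0.573
grip_force: 55.0
```

```bash
python3 -c "
from h import *
plan(.604,-.010,.029,.03)"
```

```text
t 6.97 pos [605.5  -9.5  31.7] F [ 0.5 -0.2 -3.9] w 49.8
shift [-1.5  0.5  2.7] dr [ 0.0002 -0.0008 -0.0003]
```

Now down the last few mm.

Request:
send_rows --xyz '[[0,0,0.5],[0,0,1],[0,0,1.5],[0,0,2],[0,0,2.5],[0,0,2.5],[0,0,2.5],[0,0,2.5],[0,0,2.5],[0,0,2.5]]' --dr '[[0,0,0],[0,0,0],[0,0,0],[0,0,0],[0,0,0],[0,0,0],[0,0,0],[0,0,0],[0,0,0],[0,0,0]]'

```text
time: 7.8
position: [0.6052, -0.0095, 0.0292]
tool_rot: [3.141, 0.047, 0.0]
ft_force: [-1.7, -0.5, 1.7]
grip_width: 0.574
grip_force: 55.0
```

Request:
send_rows --xyz '[[0,0,0],[0,0,0],[0,0,0],[0,0,0],[-4,0,0],[-15,0,-3],[-35,0,-3],[-55,0,-3],[-70,0,-3],[-75,0,-3]]' --dr '[[0,0,0],[0,0,0],[0,0,0],[0,0,0],[0,0,0],[0,0,0],[0,0,0],[0,0,0],[0,0,0],[0,0,0]]' --jaw 87

```text
time: 8.63
position: [0.5275, -0.0119, 0.0313]
tool_rot: [3.14, 0.047, -0.004]
ft_force: [0.6, -0.5, -0.8]
grip_width: 0.997
grip_force: 0.0
```

```bash
python3 -c "
from h import *
print(get_state()['grip_width']);get_image('top');s=get_state();save('w3.png',get_image('wrist'))
plan(.55,-.010,.029,.03)"
```

```text
0.9970430295675924
t 8.73 pos [529.6 -12.   31.9] F [ 0.1 -0.7  0.5] w 86.7
shift [20.4 -1.4  2.9] dr [ 0.0009 -0.0001 -0.0003]
```

View pics/w3.png

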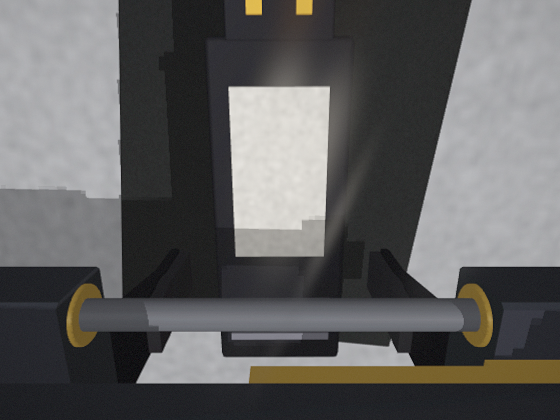

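The view shows the pack flat on the mat and centred between the fingers: shoulder line at row 39, columns 208 to 352, and the tail top edge near row 335.

```bash
python3 -c "
from h import *
s=get_state()
p=world('wrist',[(208,39),(352,39),(223,335),(338,335),(229,87),(330,87),(236,256),(324,256)],.047,s)
print([tool(s,q).round(1)[:2] for q in p])"
```

```text
[array([100.1, -23.6]), array([100.1,  23.9]), array([-13.9, -23.8]), array([-13.9,  24.6]), array([ 85.1, -17.3]), array([85.1, 17.2]), array([ 22.3, -17.1]), array([22.3, 17.4])]
```

Request:
send_rows --xyz '[[0,0,2],[0,0,3],[0,0,3],[0,0,3],[0,0,3],[0,0,3],[0,0,3],[0,0,3],[0,0,3],[0,0,3]]' --dr '[[0,0,0],[0,0,0],[0,0,0],[0,0,0],[0,0,0],[0,0,0],[0,0,0],[0,0,0],[0,0,0],[0,0,0]]' --jaw 35 --grip_force 60

```text
time: 9.57
position: [0.5304, -0.0116, 0.0288]
tool_rot: [-3.141, -0.047, -0.001]
ft_force: [1.0, -0.2, -1.4]
grip_width: 0.568
grip_force: 60.0
```

Request:
send_rows --xyz '[[0,0,0],[0,0,-4],[0,0,-12],[0,0,-24],[0,0,-40],[0,0,-58],[0,0,-76],[0,0,-90],[0,0,-95],[0,0,-95]]' --dr '[[0,0,0],[0,0,0],[0,0,0],[0,0,0],[0,0,0],[0,0,0],[0,0,0],[0,0,0],[0,0,0],[0,0,0]]'

```text
time: 10.4
position: [0.5312, -0.0116, 0.1258]
tool_rot: [3.14, 0.047, 0.005]
ft_force: [0.1, 0.0, -4.9]
grip_width: 0.568
grip_force: 60.0
```

```bash
python3 -c "
from h import *
import math
o=np.array([.5755,-.2569]);y=.026;u=np.array([math.cos(y),math.sin(y)]);v=np.array([-u[1],u[0]])
p=o+u*(-.008-.049-.075)+v*.0015;print(p)
plan(*p,.12,.026)"
```

```text
[ 0.44350562 -0.25883212]
t 10.4 pos [531.2 -11.6 125.8] F [ 0.1  0.  -4.9] w 49.4
shift [-95.1 244.5   5.8] dr [ 0.0011 -0.0033  0.0039]
```

Request:
send_rows --xyz '[[-6,16,0],[-18,46,0],[-32,82,0],[-48,120,0],[-63,160,0],[-77,196,0],[-89,224,2],[-97,240,5],[-100,244.5,6],[-100,244.5,6]]' --dr '[[0,0,0],[0,0,0],[0,0,0],[0,0,0],[0,0,0],[0,0,0],[0,-0.003,0.004],[0,-0.003,0.004],[0,-0.003,0.004],[0,-0.003,0.004]]'

```text
time: 11.23
position: [0.4355, -0.2602, 0.1165]
tool_rot: [-3.14, -0.035, 0.009]
ft_force: [-0.8, 0.0, -4.9]
grip_width: 0.571
grip_force: 60.0
```

Request:
send_rows --xyz '[[0,0,2],[-2,0,10],[-6,0,20],[-10,0,30],[-13,0,38],[-15,0,42],[-15,0,42],[-15,0,42],[-15,0,42],[-15,0,42]]' --dr '[[0,0,0],[0,0,0],[0,0,0],[0,0,0],[0,0,0],[0,0,0],[0,0,0],[0,0,0],[0,0,0],[0,0,0]]'

```text
time: 12.07
position: [0.4231, -0.2597, 0.0765]
tool_rot: [3.14, 0.041, -0.003]
ft_force: [-0.1, 0.5, -4.1]
grip_width: 0.571
grip_force: 60.0
```

```bash
python3 -c "
from h import *
plan(.4235,-.2593,.051,.026)
a=get_image('top')[160:260,325:405];b=get_image('wrist')
save('d1.png',np.hstack([cv2.resize(a,(480,600),interpolation=2),cv2.resize(b,(320,240))if 0 else np.zeros((600,1,3),np.uint8)]))
save('w4.png',b)"
```

```text
t 12.07 pos [ 423.1 -259.7   76.5] F [-0.1  0.5 -4.1] w 49.7
shift [ 0.5 -0.4 25.5] dr [ 0.0008  0.0018 -0.0001]
```

View pics/d1.png

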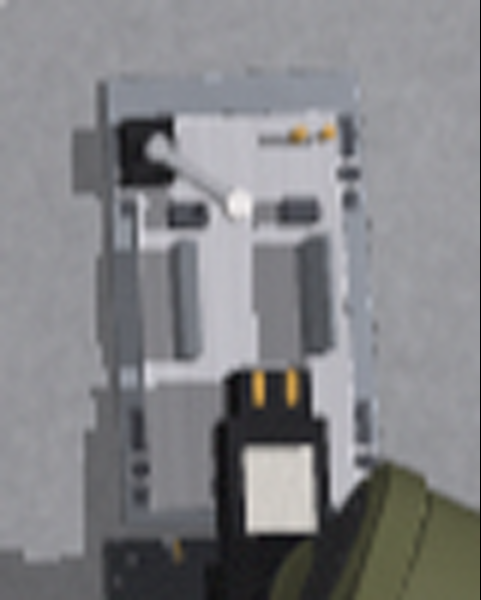

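The top view shows the pack's nose at (270,370), just before the cheeks at rows 240 to 355. The stops are at (187,215) and (298,210), and the roller is at (238,205).

```bash
python3 -c "
from h import *
import math
C=lambda l:[(325+(x+.5)/6-.5,160+(y+.5)/6-.5) for x,y in l]
y=.026;u=np.array([math.cos(y),math.sin(y)]);v=np.array([-u[1],u[0]]);s=get_state();o=s['position'][:2]
f=lambda n,l,z:print(n,[(round((w[:2]-o)@u*1000,1),round((w[:2]-o)@v*1000,1)) for w in world('top',C(l),z)])
f('pack brass,label,nose edge,R edges',[(275,388),(281,490),(270,370),(308,400),(327,500)],.0945)
f('stop in L,out R (top)',[(208,215),(320,210)],.032)
f('stop out L,in R (bot)',[(167,215),(278,210)],.012)
f('roller',[(238,205)],.05);f('pivot',[(158,148)],.055)
f('base L,R',[(107,250),(117,450),(356,150),(372,380)],[.0,.0,.006,.006])
o0=np.array([.5755,-.2569]);print((o0-o)@u,(o0-o)@v)
# old lip/cheeks
B=lambda l:[(335+(x-360+.5)/6-.5,165+(y+.5)/6-.5) for x,y in l]
g=lambda n,l,z:print(n,[(round((w[:2]-o)@u*1000,1),round((w[:2]-o)@v*1000,1)) for w in world('top',B(l),z)])
g('lip L R',[(502,455),(600,455)],[.012,.021]); g('cheek inner edge top',[(497,270)],.044)
"
```

```text
pack brass,label,nose edge,R edges [(np.float64(109.7), np.float64(-1.2)), (np.float64(59.6), np.float64(-1.9)), (np.float64(118.6), np.float64(0.9)), (np.float64(103.4), np.float64(-17.1)), (np.float64(54.2), np.float64(-24.2))]
stop in L,out R (top) [(np.float64(204.3), np.float64(18.2)), (np.float64(205.4), np.float64(-39.4))]
stop out L,in R (bot) [(np.float64(207.5), np.float64(36.4)), (np.float64(208.6), np.float64(-21.4))]
roller [(np.float64(206.7), np.float64(5.6))]
pivot [(np.float64(236.3), np.float64(45.8))]
base L,R [(np.float64(191.4), np.float64(66.9)), (np.float64(86.3), np.float64(65.7)), (np.float64(240.1), np.float64(-64.7)), (np.float64(119.0), np.float64(-67.4))]
0.15262603170579864 -0.0012056324271421323
lip L R [(np.float64(66.4), np.float64(24.0)), (np.float64(64.8), np.float64(-24.9))]
cheek inner edge top [(np.float64(159.3), np.float64(27.5))]
```

Request:
send_rows --xyz '[[0,0,4],[0,0,12],[0,0,20],[0,0,24],[0,0,25.5],[4,0,25.5],[12,0,25.5],[22,0,25.5],[30,0,25.5],[34,0,25.5]]' --dr '[[0,0,0],[0,0,0],[0,0,0],[0,0,0],[0,0,0],[0,0,0],[0,0,0],[0,0,0],[0,0,0],[0,0,0]]'

```text
time: 13.0
position: [0.4589, -0.2583, 0.0508]
tool_rot: [3.141, 0.042, -0.001]
ft_force: [-0.2, -1.4, -5.1]
grip_width: 0.568
grip_force: 60.0
```

```bash
python3 -c "
from h import *
plan(.5235,-.2563,.051,.026)
s=get_state();print(s['torque'].round(2))
save('w5.png',get_image('wrist'))"
```

```text
t 13.0 pos [ 458.9 -258.3   50.8] F [-0.2 -1.4 -5.1] w 49.4
shift [64.7 -0.3 -0.2] dr [0.0004 0.0006 0.001 ]
[0.04 0.19 0.02]
```

View pics/w5.png

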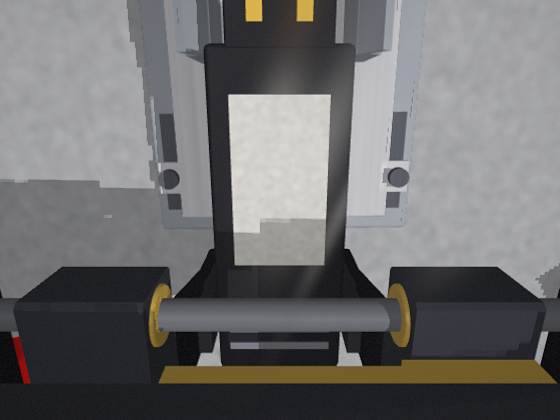

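The nose is entering between the cheeks. The nest's screws at (170,178) and (397,177) have their middle at 283.5, against the pack's 280, so the pack is about 1 mm to the left.

```bash
python3 -c "
from h import *
s=get_state();z=s['position'][2]+.018
p=world('wrist',[(206,45),(354,45),(229,95),(330,95),(236,265),(326,265),(222,345)],z,s)
print([tool(s,q).round(1)[:2] for q in p])
p=world('wrist',[(170,178),(397,177)],.016,s);print([tool(s,q).round(1)[:2] for q in p])"
```

```text
[array([ 97.9, -23.9]), array([97.9, 24.1]), array([ 82.5, -17. ]), array([82.5, 16.9]), array([ 19.8, -16.9]), array([19.8, 17.9]), array([-16.7, -24. ])]
[array([ 42.9, -55.6]), array([43.4, 59.5])]
```

Request:
send_rows --xyz '[[3,1,0],[8,1,0],[14,1,0],[20,1,0],[25,1,0],[28,1,0],[30,1,0],[30,1,0],[30,1,0],[30,1,0]]' --dr '[[0,0,0],[0,0,0],[0,0,0],[0,0,0],[0,0,0],[0,0,0],[0,0,0],[0,0,0],[0,0,0],[0,0,0]]'

```text
time: 13.88
position: [0.486, -0.2589, 0.0501]
tool_rot: [3.141, 0.04, -0.005]
ft_force: [-0.4, 0.8, -4.6]
grip_width: 0.57
grip_force: 60.0
```

Request:
send_rows --xyz '[[2,0,0],[5,0,0],[8,0,0],[11,0,0],[14,0,0],[17,0,0],[20,0,0],[22,0,0],[24,0,0],[25,0,0]]' --dr '[[0,0,0],[0,0,0],[0,0,0],[0,0,0],[0,0,0],[0,0,0],[0,0,0],[0,0,0],[0,0,0],[0,0,0]]'

```text
time: 14.72
position: [0.5107, -0.2587, 0.0497]
tool_rot: [3.141, 0.039, -0.007]
ft_force: [-3.4, -2.1, -4.9]
grip_width: 0.568
grip_force: 60.0
```

Request:
send_rows --xyz '[[0.5,0,0],[1,0,0],[2,0,0],[3,0,0],[4,0,0],[5,0,0],[6,0,0],[6,0,0],[6,0,0],[6,0,0]]' --dr '[[0,0,0],[0,0,0],[0,0,0],[0,0,0],[0,0,0],[0,0,0],[0,0,0],[0,0,0],[0,0,0],[0,0,0]]'

```text
time: 15.55
position: [0.5174, -0.2579, 0.0501]
tool_rot: [3.141, 0.041, -0.005]
ft_force: [-3.2, -1.4, -3.6]
grip_width: 0.572
grip_force: 60.0
```

Request:
send_rows --xyz '[[0.5,0,0],[1,0,0],[1.5,0,0],[2,0,0],[2.5,0,0],[3,0,0],[3.5,0,0],[4,0,0],[4,0,0],[4,0,0]]' --dr '[[0,0,0],[0,0,0],[0,0,0],[0,0,0],[0,0,0],[0,0,0],[0,0,0],[0,0,0],[0,0,0],[0,0,0]]'

```text
time: 16.38
position: [0.5214, -0.2578, 0.05]
tool_rot: [3.141, 0.041, -0.005]
ft_force: [-3.2, -1.2, -4.7]
grip_width: 0.569
grip_force: 60.0
```

Request:
send_rows --xyz '[[0.5,0,0],[1,0,0],[1.5,0,0],[2,0,0],[2.5,0,0],[3,0,0],[3,0,0],[3,0,0],[3,0,0],[3,0,0]]' --dr '[[0,0,0],[0,0,0],[0,0,0],[0,0,0],[0,0,0],[0,0,0],[0,0,0],[0,0,0],[0,0,0],[0,0,0]]'

```text
time: 17.22
position: [0.5243, -0.2578, 0.05]
tool_rot: [3.141, 0.041, -0.005]
ft_force: [-3.3, -1.9, -4.4]
grip_width: 0.569
grip_force: 60.0
```

Request:
send_rows --xyz '[[0.5,0,0],[1,0,0],[1.5,0,0],[2,0,0],[2,0,0],[2.5,0,0],[3,0,0],[3,0,0],[3,0,0],[3,0,0]]' --dr '[[0,0,0],[0,0,0],[0,0,0],[0,0,0],[0,0,0],[0,0,0],[0,0,0],[0,0,0],[0,0,0],[0,0,0]]'

```text
time: 18.05
position: [0.5266, -0.2578, 0.05]
tool_rot: [3.141, 0.041, -0.007]
ft_force: [-4.7, -2.0, -3.4]
grip_width: 0.568
grip_force: 60.0
```

Request:
send_rows --xyz '[[0.5,0,0],[1,0,0],[1.5,0,0],[2,0,0],[2,0,0],[2,0,0],[2,0,0],[2,0,0],[2,0,0],[2,0,0]]' --dr '[[0,0,0],[0,0,0],[0,0,0],[0,0,0],[0,0,0],[0,0,0],[0,0,0],[0,0,0],[0,0,0],[0,0,0]]'

```text
time: 18.88
position: [0.5268, -0.2579, 0.0498]
tool_rot: [-3.141, -0.04, 0.013]
ft_force: [-9.2, -1.4, -0.2]
grip_width: 0.573
grip_force: 60.0
```

Stops felt at TCP x ≈ 0.5267. Easing back, then lowering.

Request:
send_rows --xyz '[[-1,0,0],[-2,0,0],[-3,0,0],[-4,0,0],[-4.7,0,0],[-4.7,0,0],[-4.7,0,0],[-4.7,0,0],[-4.7,0,0],[-4.7,0,0]]' --dr '[[0,0,0],[0,0,0],[0,0,0],[0,0,0],[0,0,0],[0,0,0],[0,0,0],[0,0,0],[0,0,0],[0,0,0]]'

```text
time: 19.72
position: [0.5248, -0.2575, 0.05]
tool_rot: [-3.141, -0.041, 0.005]
ft_force: [-3.2, -0.3, -4.9]
grip_width: 0.574
grip_force: 60.0
```

```bash
python3 -c "
from h import *
plan(.524,-.2578,.038,.026)
s=get_state();z=s['position'][2]+.018
save('w6.png',get_image('wrist'))"
```

```text
t 19.72 pos [ 524.8 -257.5   50. ] F [-3.2 -0.3 -4.9] w 49.9
shift [-0.7  0.3 12. ] dr [-0.0003  0.0029  0.0003]
```

View pics/w6.png

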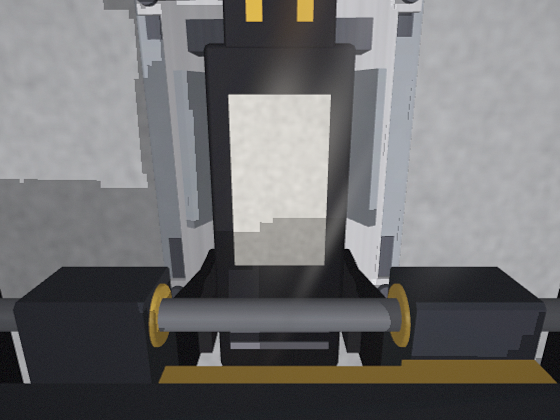

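The wrist view shows the pack between the cheeks, shoulders (row 45) next to the stops, and no slip in the grip (label still at row 95). Lowering.

Request:
send_rows --xyz '[[-0.5,0,1],[-0.5,0,3],[-0.5,0,5],[-0.5,0,7],[-0.5,0,8.5],[-0.5,0,10],[-0.5,0,11],[-0.5,0,11],[-0.5,0,11],[-0.5,0,11]]' --dr '[[0,0,0],[0,0,0],[0,0,0],[0,0,0],[0,0,0],[0,0,0],[0,0,0],[0,0,0],[0,0,0],[0,0,0]]'

```text
time: 20.6
position: [0.5239, -0.2577, 0.0389]
tool_rot: [-3.141, -0.041, 0.005]
ft_force: [-2.2, 1.1, -4.0]
grip_width: 0.568
grip_force: 60.0
```

Request:
send_rows --xyz '[[0,0,0.5],[0,0,1],[0,0,1.5],[0,0,2],[0,0,2],[0,0,2],[0,0,2],[0,0,2],[0,0,2],[0,0,2]]' --dr '[[0,0,0],[0,0,0],[0,0,0],[0,0,0],[0,0,0],[0,0,0],[0,0,0],[0,0,0],[0,0,0],[0,0,0]]'

```text
time: 21.43
position: [0.5243, -0.2579, 0.0378]
tool_rot: [3.141, 0.04, -0.004]
ft_force: [-4.4, 1.5, 3.1]
grip_width: 0.567
grip_force: 60.0
```

Floor contact at the expected height (12 mm underside). Release and rise.

Request:
send_rows --xyz '[[0,0,0],[0,0,0],[0,0,0],[0,0,0],[0,0,0],[0,0,0],[0,0,-3],[0,0,-10],[0,0,-22],[0,0,-40]]' --dr '[[0,0,0],[0,0,0],[0,0,0],[0,0,0],[0,0,0],[0,0,0],[0,0,0],[0,0,0],[0,0,0],[0,0,0]]' --jaw 87

```text
time: 22.27
position: [0.5234, -0.2574, 0.0771]
tool_rot: [-3.14, -0.041, 0.008]
ft_force: [0.1, -1.0, -0.4]
grip_width: 0.998
grip_force: 0.0
```

Request:
send_rows --xyz '[[0,0,-30],[0,0,-65],[0,0,-100],[0,0,-135],[0,0,-160],[0,0,-165],[0,0,-165],[0,0,-165],[0,0,-165],[0,0,-165]]' --dr '[[0,0,0],[0,0,0],[0,0,0],[0,0,0],[0,0,0],[0,0,0],[0,0,0],[0,0,0],[0,0,0],[0,0,0]]'

```text
time: 23.1
position: [0.5238, -0.2575, 0.2403]
tool_rot: [-3.14, -0.041, 0.009]
ft_force: [-0.1, -0.3, 1.1]
grip_width: 1.0
grip_force: 0.0
```

```bash
python3 -c "
from h import *
plan(.524,-.2578,.2,.026)
a=get_image('wrist')
save('w7.png',a)"
```

```text
t 23.1 pos [ 523.8 -257.5  240.3] F [-0.1 -0.3  1.1] w 87.0
shift [ 0.5  0.4 40.3] dr [-0.0015  0.0057 -0.0002]
```

View pics/w7.png

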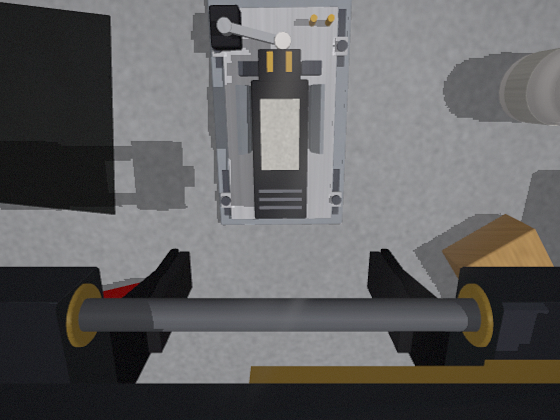

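The view shows the pack lying between the cheeks with its shoulders at the stops. The lever is swung back: pivot (224,26) to roller (282,40) gives about 0.52 rad, inside the 0.44 to 0.56 seated range. The tail was lowered to floor level and the gripper is clear.

```bash
python3 -c "
from h import *
s=get_state()
p=world('wrist',[(252,80),(308,80),(254,218),(308,218)],.056,s);print([tool(s,q).round(1)[:2] for q in p])
print(close_job())"
```

```text
[array([ 96.8, -23.6]), array([96.8, 24.4]), array([-27.9, -24.5]), array([-27.8,  27.2])]
the job is handed in; nothing more can be done
None
```

The pack is seated flat on the dock floor behind the lip, with the lever held at about 0.52 rad (estimated from the wrist camera) and the gripper clear, and the job was handed in at about 23 s; the verdict was not shown.

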